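# Glue up an antler plaque in the turnbuckle clamp

## Task

Stand the dark walnut block upright in the gap between the two pale plaque halves on the clamp bed, square to them and centred along their length, and let go. Then turn the turnbuckle by its red-balled arms, tops towards the work, until both joints are closed and pressed firmly: stop when the arms take about half as much force again as when turning free; twice as much is too tight. Leave the boards flat on the bed, nothing else disturbed and the clamp let go.

Things in the scene. Friction and masses are not known exactly. Their poses are not given: they have to be found in the camera images.
- clamp: blue turnbuckle glue clamp, 270 x 350 mm, fixed to the bench, base plates 12 mm thick. Origin: middle of its underside. y: squeezing direction (left jaw at +y). x: away from the robot, but for its yaw. Work bed on the -x side, turnbuckle on the +x side. Jaws: bars up to 50 mm high, over 95 mm from y = 0, with sprung pads whose setting differs by some mm each run: the turn at which they grip cannot be told from poses.
- seat (a point): where the block's underside centre goes: on the bed's top face, 12 mm above the bench, midway between the jaws, at clamp x = -70 mm, y = 0. Axes as the clamp's.
- hub (a point): centre of the turnbuckle's hub, on its axis, at clamp x = +70 mm, y = 0, 90 mm above the bench. The axis lies level along the clamp's y. Hub 36 mm across, 24 mm wide, with five 8 mm thick arms in the plane y = 0, 72 degrees apart, each with a red ball 18 mm across, its centre 65 mm from the axis. Rods run at hub height to brackets 126 to 150 mm to either side, tops 104 mm above the bench.
- body_end (a point): left end of the turnbuckle body, on its axis, 64 mm from the hub centre. How it feels: free turning takes about 0.5 N m of friction (8 N on a ball); it stays where left. With pads gripping and gaps closed this climbs by about 0.8 N m per rad. 1.5 times free (0.75 N m, 12 N on a ball) is right, a joint pressure near 25 N; under 1.2 times is too loose; 2 times is 50 N, too tight; 65 N bruises.
- turnbuckle (a joint): turn of the turnbuckle body, rad. Grows, both jaws drawing in 5 mm per rad each, as the top of the hub moves towards clamp -x (towards work and robot). At value a the five arms lean a + k x 1.2566 rad from straight up, towards -x. Starts at 0.2 to 1.0; some 1.4 to 3.3 rad more are needed, so several arms are pulled over in turn. A finger sliding on a ball adds friction: judge the torque, or the push on an arm near upright.
- block: the dark walnut middle block, loose, standing on the bench: 90 (x) x 30 (y) x 65 (z) mm, about 120 g. Origin: centre of its underside. It goes upright between the plaque halves, its long x side along the clamp's x; either way round.
- half_left: the left plaque half, pale wood board with a dark inset on top, loose, lying on the clamp bed: 120 (x) x 70 (y) x 22 (z) mm. Origin: centre of its underside. At the start the two boards leave a gap about 40 mm wide between them for the block.
- half_right: the right plaque half, mirror image of the left one, same size and origin.
- offcut: white painted wood offcut 80 x 34 x 40 mm, lying near the block; not part of the job. Origin under its centre.
- glue: yellow glue bottle, 56 mm across, 150 mm tall, a bystander. Origin under its centre.
- tape: yellow tape roll, 70 mm across, 19 mm high, a bystander. Origin under its centre.
- driver: screwdriver lying right of the clamp, a bystander.
- jar: amber jar, 60 mm across, 70 mm tall, a bystander. Origin under its centre.
- brush: brush lying on the bench, a bystander.
- can: green can, 64 mm across, 180 mm tall, a bystander. Origin under its centre.
Not all that is in view belongs to the job. What is shaped like the block but orange or yellow is not meant.

How it is judged:
By the outcome, as a careful person would: the job done as asked, in the order asked, and still so for the second after the job is handed in, with the robot touching nothing.
It also fails if it takes over 72 s, if anything falls off the work surface, if the arm or the gripper's body presses on something with over 40 N, if the wrist force passes 120 N, or if a joint passes its speed limit or range.

## Robot

A 6-joint arm with a two-finger parallel gripper is mounted at the origin on the work surface. World frame = base frame: x ahead of the robot, y to its left, z up, the work surface at z = 0. Lengths are in mm, angles in rad, forces in N, time in s.
With the tool pointing down it reaches from about 275 to 825 mm from the base axis. Payload 5.2 kg.
Tool frame: the origin (TCP) lies at the very end of the fingers, on their centre line; the grasp point (between the pads) lies 19 mm behind it; z points along the fingers, y is the direction in which the jaws open and shut (so a half turn about z gives the same grasp; the last joint's range is limited). The gripper opens to 93 mm and grips with 3 to 60 N. Pads are 15 mm wide; open, the fingers measure 128 mm over their backs; the gripper's body (75 mm by 188 mm) begins 65 mm behind the grasp point.
Start: joints at [1.136, 0.259, 1.535, -0, 1.348, -0.203], TCP at [126.328, 535.3, 218.653] pointing down, gripper open.
Joint ranges: [-3.14, 3.14], [-0.91, 2.08], [0.19, 2.58], [-1.22, 4.36], [0.22, 2.71], [-3.12, 3.12]. Speed limits (rad/s): [2.57, 2.57, 3.14, 3.14, 3.14, 3.14].

## Interface

Orientations are given as [roll, pitch, yaw] about the fixed x, y, z axes, in that order (R = Rz(yaw) Ry(pitch) Rx(roll)).
In Python, from bench import robot gives the robot as it stands. The module is installed in compiled form; this text tells all that it offers. Calls block until the motion is done:
- robot.move_ptp(position, orientation): joint-space move of the TCP to a pose.
- robot.move_linear(position, ori=None, speed=150, f_stop=None): straight line of the TCP; ori=None keeps the orientation; speed is the mean speed in mm/s. With f_stop (N) it stops when the force on the tool has changed by that much, and returns True; else False.
- robot.move_j(angles): joint-space move.
- robot.move_gripper(opening): opening from 0.0 (shut) to 1.0 (fully open); the grip force is fixed at half the most; returns when the fingers have stopped.
- robot.sleep(seconds).
- robot.inverse_kinematics(position, orientation): joint angles nearest the present ones, or None.
- robot.get_image(name): name is "side" or "top" or "wrist"; returns a dict with "img" (480x640x3 uint8, blue, green, red), "fovy" (degrees; the focal length in pixels is half the picture's height over the tangent of half this angle, whatever the lens; pixels are square), "cx", "cy" (the principal point, pixels), "eye" and "orientation" of the camera in the world. Camera axes: x right, y down, z forward; pixel columns grow to the right and rows downward; lengths in mm; the calibration is good to about 2 mm. A picture is of the moment at which its call begins. There is no depth.
A pose or a line that the arm cannot do raises robot.MotionError and nothing moves.
- robot.hand_in(): hands the job in, once; it reports no verdict.
Readings, each from a call of its own:
- robot.current_t(): time.
- robot.current_qpos(): joint angles.
- robot.current_joint_vel(): joint speeds.
- robot.current_joint_efforts(): joint torques, N m.
- robot.current_tcp_pos(): TCP position.
- robot.current_eef_rot(): TCP orientation.
- robot.current_contact_force(): force on the tool from outside, world axes, zero at the start.
- robot.current_ft_torque(): the same for the moment, N m.
- robot.current_gripper_width(): opening from 0.0 (shut) to 1.0 (fully open).
Only numpy, scipy, OpenCV 4.12 (cv2) and the standard library are available. Lean on these libraries where they do the work, as an engineer would, in place of code of your own. Each camera call takes 0.05 s, during which the arm holds its last target. There are 200 camera calls.

## Working session

There is one attempt and no reset: what is moved stays moved. The work goes in short steps, each a Python script; the robot and the scene stay as the last script left them, time stands still between calls to the robot, and variables do not carry over. Pictures are saved under pics/ and viewed, about 8 in all and at most 12, crops included, and the job is handed in when it is done.

```bash
mkdir -p pics; cat > h.py <<'E'
import numpy as np, cv2, json
from bench import robot
from scipy.spatial.transform import Rotation as R
def shot(n,f=None):
    d=robot.get_image(n)
    if f: cv2.imwrite('pics/'+f,d['img'])
    return d
def cam(d):
    f=240/np.tan(np.radians(d['fovy'])/2)
    return f,R.from_euler('xyz',d['orientation']).as_matrix(),np.array(d['eye'])
def ray(d,uv):
    f,M,e=cam(d); v=M@np.array([(uv[0]-d['cx'])/f,(uv[1]-d['cy'])/f,1]); return e,v
def onz(d,uv,z):
    e,v=ray(d,uv); return e+v*(z-e[2])/v[2]
def proj(d,p):
    f,M,e=cam(d); c=M.T@(np.array(p)-e); return np.array([d['cx']+f*c[0]/c[2],d['cy']+f*c[1]/c[2]])
E
python3 - <<'E'
from h import *
import pickle
for n in('top','side'):
    d=shot(n,n+'1.png'); pickle.dump(d,open(n+'1.pkl','wb')); print(n,d['fovy'],d['cx'],d['cy'],d['eye'],d['orientation'])
print(robot.current_t(),robot.current_eef_rot())
E
```

```text
top 50.18774805237848 322.5896346662127 236.26276565706488 [ 3.60096084e+02 -7.00985519e-01  1.42796665e+03] [-2.98377114  0.00662832 -1.57810373]
side 50.281794890994796 320.69910859144255 236.10340763111154 [ 154.96032853 -980.35746041  923.04699464] [-2.23068935  0.01264056 -0.39111018]
0.1 [-3.14000563e+00 -3.14553009e-04  2.90974031e+00]
```

View pics/top1.png

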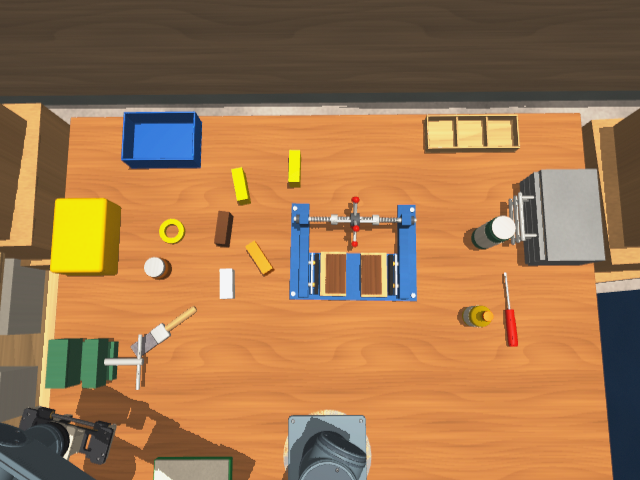

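View pics/side1.png

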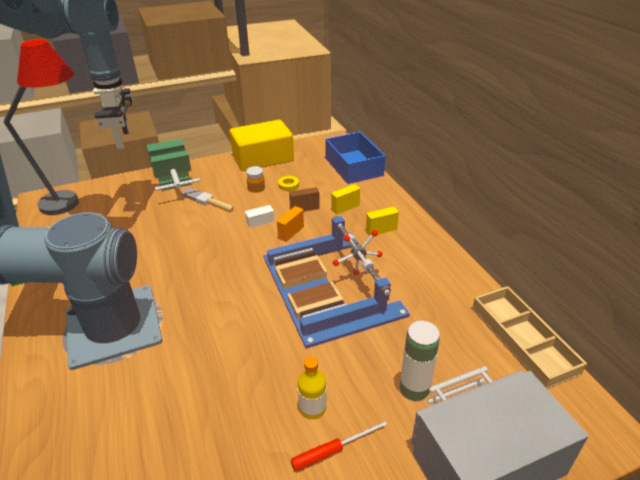

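Top view: the dark brown block is at (223,229). The look-alikes are orange (259,258) and yellow (240,185) and (294,168), and the white offcut is at (226,284). Only the dark one is walnut. I'll confirm it in enlarged crops along with the clamp.

```bash
python3 - <<'E'
from h import *
import pickle
d=pickle.load(open('top1.pkl','rb'));im=d['img']
a=cv2.resize(im[160:320,200:440],None,fx=3.33,fy=3.33,interpolation=cv2.INTER_CUBIC)
cv2.imwrite('pics/crop1.png',a)
hsv=cv2.cvtColor(im,cv2.COLOR_BGR2HSV)
roi=np.zeros(im.shape[:2],np.uint8);roi[195:270,205:245]=1
m=((hsv[...,2]<125)&(hsv[...,2]>15)&(hsv[...,0]<15)).astype(np.uint8)*roi
m=cv2.morphologyEx(m,cv2.MORPH_OPEN,np.ones((3,3)))
for c in cv2.findContours(m,0,2)[0]:
    if cv2.contourArea(c)>40: print('dark',cv2.minAreaRect(c),cv2.contourArea(c),c[:,0].tolist() if len(c)<60 else '')
red=cv2.inRange(hsv,(0,180,90),(6,255,255))|cv2.inRange(hsv,(174,180,90),(180,255,255))
for n in('top','side'):
    d=pickle.load(open(n+'1.pkl','rb'));hs=cv2.cvtColor(d['img'],cv2.COLOR_BGR2HSV)
    red=cv2.inRange(hs,(0,170,70),(5,255,255))|cv2.inRange(hs,(174,170,70),(180,255,255))
    k,l,s,c=cv2.connectedComponentsWithStats(red)
    for i in range(1,k):
        if s[i,4]>8:print(n,'red',c[i],s[i])
E
```

```text
dark ((224.37998962402344, 230.3399658203125), (13.293608665466309, 32.24406814575195), 8.130102157592773) 156.0 [[228, 215], [228, 221], [227, 222], [227, 229], [226, 230], [226, 236], [225, 237], [225, 242], [224, 243], [220, 243], [219, 242], [216, 242], [216, 244], [217, 245], [219, 245], [220, 246], [228, 246], [229, 245], [229, 239], [230, 238], [230, 232], [231, 231], [231, 224], [232, 223], [232, 216], [231, 215]]
top red [355.08333333 199.36111111] [352 197   7   6  36]
top red [355.20512821 227.82051282] [351 225   9   7  39]
top red [354.14285714 243.57142857] [351 241   7   6  28]
top red [510.94985251 327.69911504] [505 309  13  37 339]
side red [40.88406537 64.85035751] [  17   39   57   48 1958]
side red [346.25 237.4 ] [344 235   6   6  20]
side red [335.85714286 262.21428571] [334 260   5   5  14]
side red [355.78571429 271.5       ] [354 270   5   4  14]
side red [334.46666667 441.2       ] [331 440   8   4  15]
side red [324.15384615 445.46153846] [321 444   7   4  13]
side red [312.95289855 455.7826087 ] [292 445  49  24 276]
```

View pics/crop1.png

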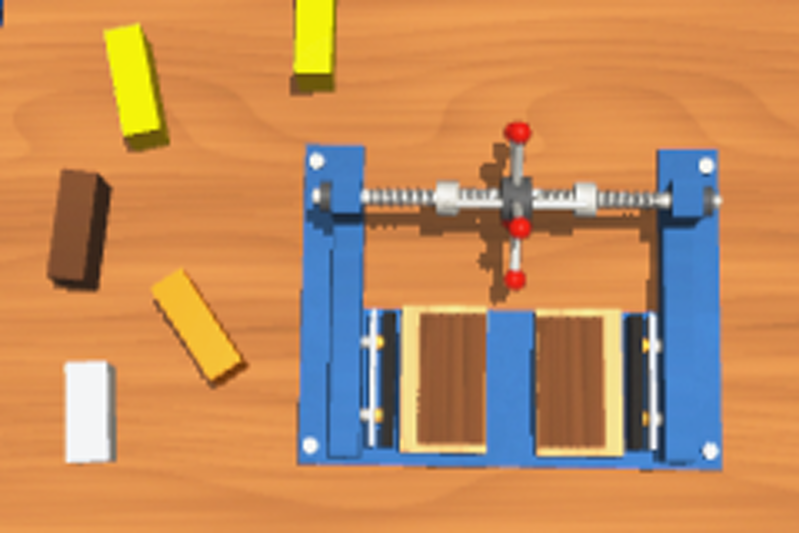

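The crop confirms the dark walnut block at crop (75,228), and the white bolt heads mark the clamp's corners. Next are rough positions, then wrist views.

```bash
python3 - <<'E'
from h import *
import pickle
d=pickle.load(open('top1.pkl','rb'))
cr=lambda x,y:(200+x/3.333-.35,160+y/3.333-.35)
B=[onz(d,cr(*p),12) for p in((316,160),(707,165),(310,445),(711,451))]
print(np.round(B,1)); print('c',np.mean(B,0)); 
v=(B[0]-B[1]+B[2]-B[3]);u=(B[0]-B[2]+B[1]-B[3]);print('yaw',np.arctan2(-v[0],v[1]),np.arctan2(u[1],u[0]))
T=[onz(d,cr(*p),65) for p in((63,169),(99,173),(87,288),(48,280))]
print(np.round(T,1),np.mean(T,0)); 
b=onz(d,cr(75,225),65);q=[onz(d,cr(*p),40) for p in((64,361),(108,361),(110,461),(65,461))];print('off',np.round(q,1))
print('or',onz(d,cr(195,320),65))
# wrist views
x,y=np.mean(T,0)[:2]
O=list(robot.current_eef_rot())
for nm,p in(('wb',[x-60,y,300]),):
    robot.move_ptp(p,[np.pi,0,O[2]])
    w=shot('wrist',nm+'.png');pickle.dump(w,open(nm+'.pkl','wb'));print(w['eye'],w['orientation'],w['fovy'],robot.current_tcp_pos(),robot.current_eef_rot(),robot.current_t())
E
```

```text
[[ 668.    85.9   12. ]
 [ 660.8 -244.9   12. ]
 [ 427.7   90.5   12. ]
 [ 420.3 -239.8   12. ]]
c [544.19498084 -77.07195344  12.        ]
yaw -0.02215052467532295 -0.020118449448422542
[[650.8 289.1  65. ]
 [647.2 259.6  65. ]
 [552.6 267.3  65. ]
 [559.4 298.9  65. ]] [602.46668756 278.71254086  65.        ]
off [[496.1 289.6  40. ]
 [495.8 253.7  40. ]
 [414.8 250.4  40. ]
 [415.  286.8  40. ]]
or [525.89419224 179.75888608  65.        ]
[473.67953253 295.54087996 466.7979539 ] [ 2.88420860e+00 -1.15415500e-03  1.34014351e+00] 68.48362256573769 [541.62716163 279.79821843 299.90825091] [ 3.14147206e+00 -4.68731927e-04  2.91143862e+00] 1.95
```

View pics/wb.png

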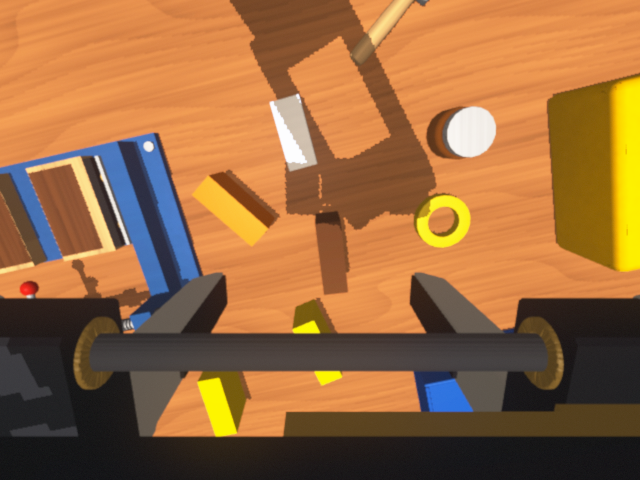

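```bash
python3 - <<'E'
from h import *
import pickle
robot.move_ptp([560,-77,330],[np.pi,0,np.pi-.021])
w=shot('wrist','wc.png');pickle.dump(w,open('wc.pkl','wb'));print(robot.current_t(),robot.current_qpos())
d=pickle.load(open('wb.pkl','rb'))
a=cv2.resize(d['img'][195:310,290:380],None,fx=5,fy=5,interpolation=cv2.INTER_CUBIC)
b=cv2.resize(w['img'],None,fx=.8,fy=.8,interpolation=cv2.INTER_AREA)
# composite picture: wrist clamp view + block crop
c=np.zeros((600,800,3),np.uint8); c[:300,:400]=cv2.resize(w['img'],(400,300),interpolation=cv2.INTER_AREA)
c[:575,400-50:800]=0 if False else c[:575,350:800]
c=np.hstack([cv2.resize(w['img'],(533,400),interpolation=cv2.INTER_AREA),cv2.resize(a,(267,341))[:341].copy() if False else np.vstack([cv2.resize(a,(267,341)),np.zeros((59,267,3),np.uint8)])])
cv2.imwrite('pics/comp.png',c)
E
```

```text
3.3417 [-3.31967019e-01  2.38859119e-01  1.29425228e+00  4.58037742e-04
  1.60860582e+00 -1.88322027e+00]
```

View pics/comp.png

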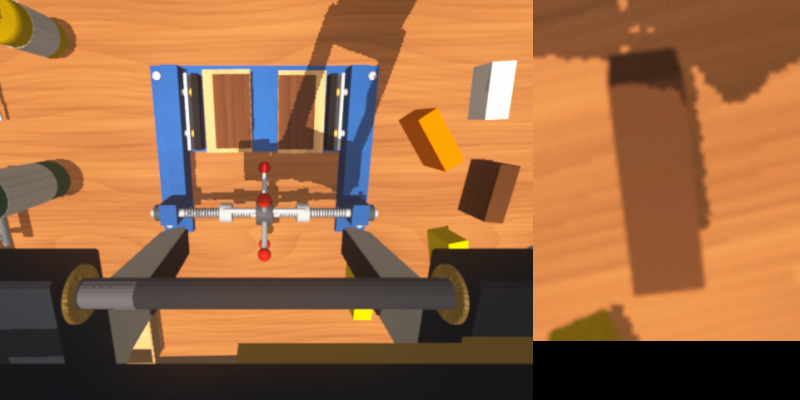

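The wrist view shows the boards with the gap at comp (264,110), near bolts at (156,75) and (372,75), balls at (264,168), (264,200) and (264,254), and the walnut block again at (488,190). Next I'll get numbers from both.

```bash
python3 - <<'E'
from h import *
import pickle
d=pickle.load(open('wb.pkl','rb'))
s=267/90
P=[onz(d,(290+(x-533)/s,195+y/s),65) for x,y in((612,83),(683,80),(704,287),(635,294))]
print('block wb',np.round(P,1),np.mean(P,0).round(1))
w=pickle.load(open('wc.pkl','rb'));k=640/533
hs=cv2.cvtColor(w['img'],cv2.COLOR_BGR2HSV)
def blobs(m,mn,mx):
    n,l,st,c=cv2.connectedComponentsWithStats(m)
    return [(c[i],st[i,4]) for i in range(1,n) if mn<st[i,4]<mx]
# white bolts near
m=cv2.inRange(hs,(0,0,170),(180,60,255))
bl=[c for c,a in blobs(m,15,300) if c[1]<110 and 150<c[0]<480];print('white',[ (c.round(1),onz(w,c,13).round(1)) for c in bl])
red=cv2.inRange(hs,(0,170,70),(5,255,255))|cv2.inRange(hs,(174,170,70),(180,255,255))
print('balls px',[(c.round(1),a) for c,a in blobs(red,15,2000)])
# boards: pale wood edges; gap blue between boards row scans
blue=cv2.inRange(hs,(100,120,30),(125,255,255))
for r in (100,115,130,150,165):
    row=blue[r]>0; e=np.flatnonzero(np.diff(row.astype(int)))
    print(r,e)
pale=cv2.inRange(hs,(15,60,120),(30,150,255))
for c in (255,270,285,340,355,370):
    col=w['img'][60:200,c].astype(int); g=np.abs(np.diff(col,axis=0)).sum(1); idx=np.argsort(-g)[:8]+60
    print(c,np.sort(idx))
t=pickle.load(open('top1.pkl','rb'))
cv2.imwrite('pics/board.png',cv2.resize(w['img'][70:200,170:465],(800,353),interpolation=cv2.INTER_CUBIC))
E
```

```text
block wb [[558.6 274.3  65. ]
 [563.8 301.7  65. ]
 [651.3 291.5  65. ]
 [647.8 263.   65. ]] [605.4 282.6  65. ]
white [(array([258. ,  83.6]), array([ 413.2, -149. ,   13. ])), (array([187.4,  90.5]), array([ 419.5, -239.6,   13. ])), (array([350.,  84.]), array([416., -32.,  13.])), (array([446.1,  90.3]), array([425.9,  90.9,  13. ]))]
balls px [(array([317.1, 200.3]), np.int32(153)), (array([317. , 239.9]), np.int32(212)), (array([317.1, 303.6]), np.int32(208))]
100 [181 213 301 332 419 451]
115 [183 214 302 332 418 450]
130 [184 216 302 332 417 448]
150 [186 217 303 332 416 447]
165 [187 218 303 331 415 446]
255 [ 77  78  82  83  87  88 182 183]
270 [ 77  78  82  83  88 177 178 182]
285 [ 77  78  81  82  87  88 177 178]
340 [ 77  78  83  84  89  90 162 178]
355 [ 77  78  83  84  89  90 178 179]
370 [ 76  77  78  83  84  89 152 178]
```

View pics/board.png

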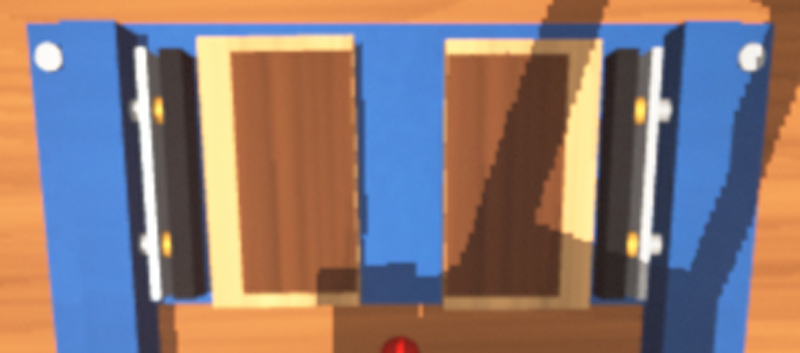

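```bash
python3 - <<'E'
from h import *
import pickle
from scipy.optimize import least_squares
w=pickle.load(open('wc.pkl','rb'));t=pickle.load(open('top1.pkl','rb'));s=pickle.load(open('side1.pkl','rb'))
C=np.array([543.5,-77.]);yaw=-.02;c_,s_=np.cos(yaw),np.sin(yaw);M=np.array([[c_,-s_],[s_,c_]])
q=lambda p:(M.T@(p[:2]-C)).round(1)
k=800/295
for n,P in(('rightboard',((196,37),(354,36),(359,304),(214,307))),('leftboard',((444,40),(605,39),(589,307),(443,306)))):
    print(n,[q(onz(w,(170+x/k,70+y/k),34)).tolist() for x,y in P])
# balls -> angle a: fit a & hub, from all views, in clamp frame plane y=0
obs=[(t,(355.1,199.4)),(t,(355.2,227.8)),(t,(354.1,243.6)),(w,(317.1,200.3)),(w,(317,239.9)),(w,(317.1,303.6)),(s,(346.3,237.4)),(s,(335.9,262.2)),(s,(355.8,271.5))]
for d,uv in obs:
    e,v=ray(d,uv); n=np.array([-s_,c_,0]); tt=(n@(np.array([*C,0])-e))/(n@v)
    p=e+tt*v; 
    x=q(p)[0]-70; z=p[2]-90; print(np.round([x,z,np.hypot(x,z),np.arctan2(-x,z)],2))
E
```

```text
rightboard [[-125.5, -90.4], [-126.0, -19.5], [-6.6, -18.7], [-5.2, -88.4]]
leftboard [[-124.3, 20.8], [-124.7, 93.1], [-5.1, 91.9], [-5.6, 21.7]]
[52.6  26.14 58.74 -1.11]
[-24.5   34.5   42.31   0.62]
[-58.4  -16.09  60.58   1.84]
[  -4.   -375.8   375.82    3.13]
[  40.9  -202.73  206.82   -2.94]
[ 180.4  -235.35  296.54   -2.49]
[-28.5   53.61  60.72   0.49]
[-55.9  -18.42  58.86   1.89]
[  1.3  -69.3   69.31  -3.12]
```

```bash
python3 - <<'E'
from h import *
import pickle
from scipy.optimize import least_squares
w=pickle.load(open('wc.pkl','rb'));t=pickle.load(open('top1.pkl','rb'));s=pickle.load(open('side1.pkl','rb'))
C=np.array([543.5,-77.]);yaw=-.02;c_,s_=np.cos(yaw),np.sin(yaw);M=np.array([[c_,-s_],[s_,c_]])
q=lambda p:(M.T@(p[:2]-C)).round(1)
print('near edge wrist',[q(onz(w,(c,78),12)) for c in (255,320,370)])
cr=lambda x,y:(200+x/3.333-.35,160+y/3.333-.35)
print('top view corners',[q(onz(t,cr(*p),12)) for p in((306,146),(718,150),(298,464),(721,469))])
print('top boards',[q(onz(t,cr(*p),34)) for p in((403,305),(487,307),(486,453),(401,452),(536,309),(617,308),(623,456),(536,456))])
obs=[(t,(355.1,199.4)),(t,(355.2,227.8)),(t,(354.1,243.6)),(w,(317.1,200.3)),(w,(317,239.9)),(w,(317.1,303.6)),(s,(346.3,237.4)),(s,(335.9,262.2)),(s,(355.8,271.5)) ]
def ball(a,h,k):
    th=a+k*2*np.pi/5; x=70-65*np.sin(th)+h[0]; p=C+M@np.array([x,h[1]]); return np.array([*p,90+65*np.cos(th)])
def res(v,full=False):
    out=[]
    for d,uv in obs:
        e=[proj(d,ball(v[0],v[1:3],k))-uv for k in range(5)]
        out.append(min(e,key=np.linalg.norm))
    return np.array(out) if full else np.ravel(out)
best=min((least_squares(res,[a,0,0],loss='soft_l1') for a in np.arange(0,1.25,.1)),key=lambda r:r.cost)
print(best.x,best.cost);print(res(best.x,True).round(1))
E
```

```text
near edge wrist [array([-135.6,  -78.3]), array([-135.6,    4.3]), array([-135.6,   67.8])]
top view corners [array([133.2, 174.1]), array([ 133.7, -175. ]), array([-134.8,  174.7]), array([-134.5, -173.2])]
top boards [array([-4.6, 89.7]), array([-5.4, 20.6]), array([-124.8,   20.8]), array([-124.8,   89.7]), array([ -6.6, -19.6]), array([ -5. , -86.2]), array([-125.8,  -90.3]), array([-126.7,  -19.8])]
[0.55039405 4.77671048 0.31380979] 2.502075874235982
[[ 0.4  0.1]
 [ 0.3  0.4]
 [-0.1 -0. ]
 [-0.2  0.5]
 [-0.2 -0.5]
 [-0.2  1.1]
 [-0.3 -0.6]
 [-1.  -0.8]
 [-0.5 -1.2]]
```

```bash
python3 - <<'E'
from h import *
import pickle
b=[604,280.7];yb=np.pi-.107
robot.move_gripper(.75)
robot.move_ptp([*b,110],[np.pi,0,yb])
robot.move_linear([*b,28],speed=120,f_stop=15)
robot.move_gripper(0.0);print('w',robot.current_gripper_width(),robot.current_tcp_pos())
robot.move_linear([*b,190],speed=200)
print('w',robot.current_gripper_width(),robot.current_contact_force())
ys=np.pi-.02
robot.move_ptp([478.3,-75.2,190],[np.pi,0,ys])
robot.move_linear([478.3,-75.2,85],speed=150)
d=shot('top','t2.png');pickle.dump(d,open('t2.pkl','wb'));s=shot('side','s2.png');pickle.dump(s,open('s2.pkl','wb'))
print(robot.current_t(),robot.current_contact_force(),robot.current_tcp_pos())
cv2.imwrite('pics/c2.png',np.hstack([cv2.resize(d['img'][200:320,290:430],(400,343),interpolation=2),cv2.resize(s['img'][190:340,245:420],(400,343),interpolation=2)]))
E
```

```text
w 0.3195512962400983 [603.98333007 280.77597295  28.04988743]
w 0.3226838018426387 [-0.24187135 -0.00424365 -0.70632283]
10.3667 [-0.94148033  0.69108478 -1.49860261] [479.26972245 -75.42404579  86.01950551]
```

View pics/c2.png

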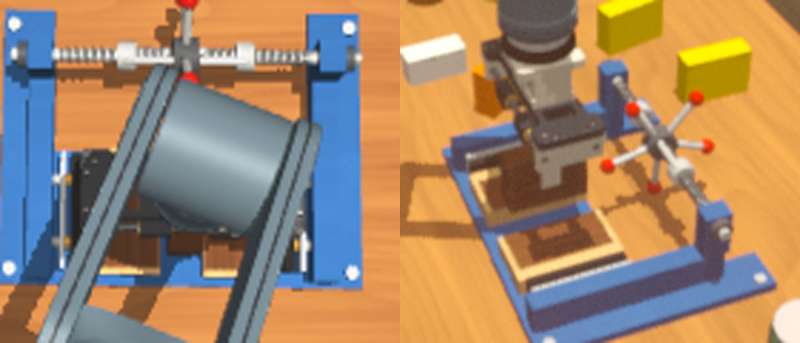

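The block is held upright over the gap: in the side crop it spans about (500–590, 130–225). Now I'll lower it.

```bash
python3 - <<'E'
from h import *
import pickle
print(robot.move_linear([478.3,-75.2,44],speed=80,f_stop=6))
print(robot.move_linear([478.3,-75.2,38],speed=20,f_stop=4),robot.current_tcp_pos(),robot.current_contact_force())
robot.move_gripper(.5);print(robot.current_gripper_width())
robot.move_linear([478.3,-75.2,130],speed=200)
robot.move_ptp([540,-77,290],[np.pi,0,np.pi-.02])
w=shot('wrist','w3.png');pickle.dump(w,open('w3.pkl','wb'))
cv2.imwrite('pics/c3.png',cv2.resize(w['img'][40:240,140:500],(800,444),interpolation=2))
print(robot.current_t(),robot.current_contact_force())
E
```

```text
False
True [479.0840536  -75.47661058  39.88613641] [-0.55839959 -0.03745234  3.41117084]
0.49753859735397893
13.2333 [-0.41843321 -0.16573827 -0.13730533]
```

View pics/c3.png

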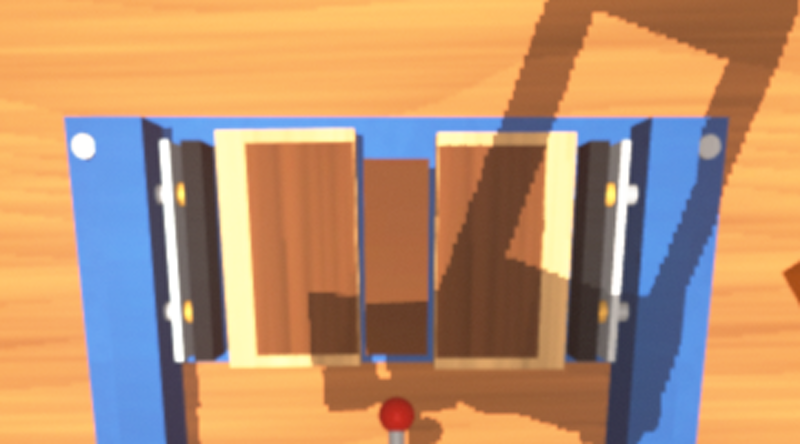

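```bash
python3 - <<'E'
from h import *
import pickle
w=pickle.load(open('w3.pkl','rb'));k=800/360
C=np.array([543.5,-77.]);yaw=-.02;c_,s_=np.cos(yaw),np.sin(yaw);M=np.array([[c_,-s_],[s_,c_]])
q=lambda p:(M.T@(p[:2]-C)).round(1).tolist()
f=lambda P,z:print([q(onz(w,(140+x/k,40+y/k),z)) for x,y in P])
f(((363,159),(429,159),(430,355),(364,354)),77)
f(((215,130),(355,129),(360,365),(231,367)),34)
f(((436,133),(577,133),(564,367),(434,367)),34)
E
```

```text
[[-108.2, -14.3], [-108.2, 15.8], [-18.5, 17.2], [-19.0, -14.7]]
[[-125.9, -90.1], [-126.4, -19.7], [-6.8, -18.6], [-5.7, -88.4]]
[[-124.5, 21.0], [-124.5, 92.0], [-5.7, 91.9], [-5.7, 21.4]]
```

Block centre reads x=-63.5 against -65.6 for the boards, so it is about 2 mm too far. I'll regrip it and shift it, then start the first stroke with shut fingers behind the ball that leans away at -0.71.

```bash
cat >> h.py <<'E'
HUB=np.array([618.3,-78.2,90.]);YAW=-.02;EX=np.array([np.cos(YAW),np.sin(YAW),0]);ORI=[np.pi,0,np.pi+YAW]
def tcp(th,gap=0,dz=0): # finger behind (+x of) ball leaning th
    return (HUB+EX*(-65*np.sin(th)+16.5+gap)+np.array([0,0,65*np.cos(th)-14+dz])).tolist()
def state(F0):
    F=np.array(robot.current_contact_force())-F0; p=np.array(robot.current_tcp_pos())-HUB
    rx=p@EX-7.5; rz=p[2]+14
    th=np.arctan2(-(rx-9),rz)
    return th,(rz*(F@EX)-rx*F[2])/1000,F
E
python3 - <<'E'
from h import *
robot.move_ptp([478.8,-75.3,110],ORI)
robot.move_linear([478.6,-75.3,41],speed=150,f_stop=8)
robot.move_gripper(0.0)
p=np.array(robot.current_tcp_pos());print(p,robot.current_gripper_width())
robot.move_linear([p[0],p[1],p[2]+2],speed=20)
robot.move_linear([477.0,-75.5,p[2]+2],speed=20);print(robot.current_tcp_pos())
print(robot.move_linear([477.0,-75.5,p[2]-2],speed=20,f_stop=4),robot.current_tcp_pos())
robot.move_gripper(.5)
robot.move_linear([477.0,-75.4,195],speed=200)
robot.move_gripper(0.0)
t0=-.71
robot.move_ptp(tcp(t0,6,100),ORI)
robot.move_linear(tcp(t0,6),speed=150,f_stop=8)
F0=np.array(robot.current_contact_force());print('F0',F0)
print('touch',robot.move_linear(tcp(t0,-5),speed=20,f_stop=3))
th,T,F=state(F0);print(round(th,3),round(T,3),F.round(1),robot.current_t())
np.save('F0.npy',F0)
E
```

```text
[479.36490397 -75.54849185  41.9495279 ] 0.32190752931476374
[476.59423269 -75.38117801  43.72770716]
True [477.26102829 -75.58704952  41.72711495]
F0 [0.43036735 0.24803626 0.8059104 ]
touch True
-0.706 0.039 [ 1.1 -0.2  0.3] 20.2
```

```bash
cat >> h.py <<'E'
def stroke(t0,t1,F0,Tmax,step=.12,speed=60):
    n=max(1,round((t1-t0)/step))
    for t in np.linspace(t0,t1,n+1)[1:]:
        robot.move_linear(tcp(t,-.3),speed=speed)
        th,T,F=state(F0);print(round(t,2),round(th,3),round(T,3),F.round(1),round(robot.current_t(),2))
        if T>Tmax: print('STOP');return t,True
    return t,False
E
python3 - <<'E'
from h import *
F0=np.load('F0.npy')
stroke(-.71,.6,F0,.68)
s=shot('side','s4.png');c=s['img'][190:340,245:420];cv2.imwrite('pics/c4.png',cv2.resize(c,(700,600),interpolation=2))
E
```

```text
-0.59 -0.597 0.119 [3.3 0.6 1.3] 20.48
-0.47 -0.487 0.251 [ 6.2 -0.2  2.9] 20.76
-0.35 -0.379 0.346 [7.6 0.3 3.9] 21.03
-0.23 -0.274 0.445 [9.2 0.7 6. ] 21.31
-0.11 -0.162 0.422 [ 8.  -0.   5.8] 21.58
0.0 -0.04 0.393 [6.7 0.1 5. ] 21.86
0.12 0.085 0.405 [ 6.2 -0.8  3.6] 22.13
0.24 0.209 0.315 [4.6 0.1 3.8] 22.41
0.36 0.331 0.39 [ 5.5 -1.4  3.9] 22.68
0.48 0.443 0.364 [ 4.5 -0.3  5.1] 22.96
0.6 0.555 0.447 [ 5.  -0.3  6.5] 23.23
```

View pics/c4.png

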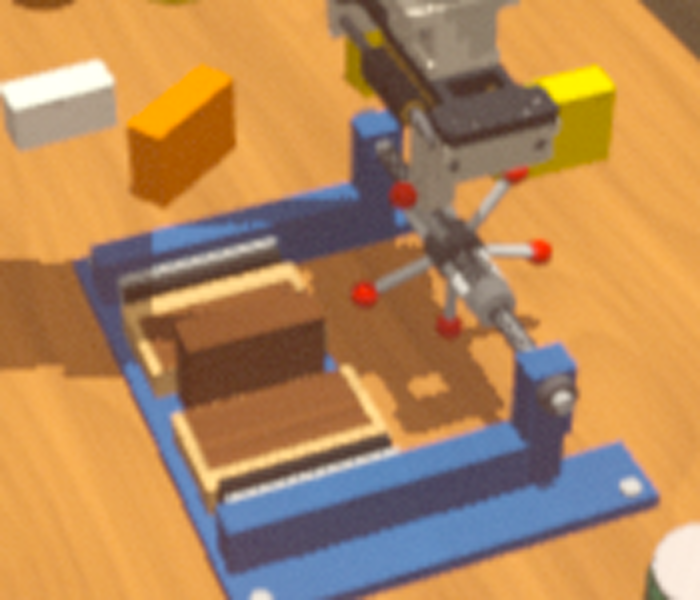

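The side view shows the finger behind the pushed ball at (403,195) and the block standing square. The torque reads about 0.40 free. Next arm.

```bash
cat >> h.py <<'E'
def nextarm(tend,t0):
    robot.move_linear(tcp(tend,4),speed=60)
    robot.move_linear(tcp(tend,4,200-90-65*np.cos(tend)+14),speed=250)
    robot.move_linear(tcp(t0,6,200-90-65*np.cos(t0)+14),speed=250)
    robot.move_linear(tcp(t0,6),speed=180,f_stop=10)
    F0=np.array(robot.current_contact_force()); np.save('F0.npy',F0)
    print('touch',robot.move_linear(tcp(t0,-6),speed=25,f_stop=3),state(F0)[0],robot.current_t()); return F0
E
python3 - <<'E'
from h import *
F0=nextarm(.6,-.69)
print(stroke(-.68,.6,F0,.52,step=.1,speed=50))
E
```

```text
touch True -0.6601828072169332 25.3917
-0.58 -0.583 0.031 [2.5 1.4 2.4] 25.66
-0.48 -0.496 0.203 [5.9 1.1 3.5] 25.93
-0.38 -0.406 0.361 [7.5 1.7 2.9] 26.21
-0.29 -0.318 0.328 [7.5 1.6 5.1] 26.48
-0.19 -0.23 0.395 [8.  1.5 5.7] 26.76
-0.09 -0.136 0.454 [8.3 0.8 5.8] 27.03
0.01 -0.033 0.491 [8.1 1.  5. ] 27.31
0.11 0.07 0.437 [6.9 0.7 4.6] 27.58
0.21 0.172 0.427 [6.4 1.2 4.2] 27.86
0.3 0.272 0.387 [5.5 0.2 4. ] 28.13
0.4 0.367 0.409 [5.8 1.7 3.9] 28.41
0.5 0.447 0.456 [5.8 0.4 5.7] 28.68
0.6 0.527 0.679 [ 7.6  1.9 10.4] 28.96
STOP
(np.float64(0.6), True)
```

```bash
python3 - <<'E'
from h import *
import pickle
robot.move_linear(tcp(.6,4),speed=60)
robot.move_linear(tcp(.6,4,200-90-65*np.cos(.6)+14),speed=250)
robot.move_ptp([550,-77,290],ORI)
w=shot('wrist','w5.png');pickle.dump(w,open('w5.pkl','wb'))
s=shot('side');pickle.dump(s,open('s5.pkl','wb'))
cv2.imwrite('pics/c5.png',np.vstack([cv2.resize(w['img'][60:230,140:500],(800,378),interpolation=2),cv2.resize(s['img'][240:315,260:400],(800,220),interpolation=2)[:220]]))
hs=cv2.cvtColor(w['img'],cv2.COLOR_BGR2HSV);red=cv2.inRange(hs,(0,170,70),(5,255,255))|cv2.inRange(hs,(174,170,70),(180,255,255))
n,l,st,c=cv2.connectedComponentsWithStats(red)
obs=[c[i] for i in range(1,n) if st[i,4]>60];print(obs,robot.current_t())
def b(t):return HUB+EX*(-65*np.sin(t))+np.array([0,0,65*np.cos(t)])
for o in obs:
    g=np.arange(-1.5,2.2,.01); print(o, g[np.argmin([np.linalg.norm(proj(w,b(t))-o) for t in g])])
E
```

```text
[array([318.07821229, 216.59217877]), array([318.075     , 261.32142857])] 30.2417
[318.07821229 216.59217877] 1.7700000000000031
[318.075      261.32142857] 0.5700000000000021
```

View pics/c5.png

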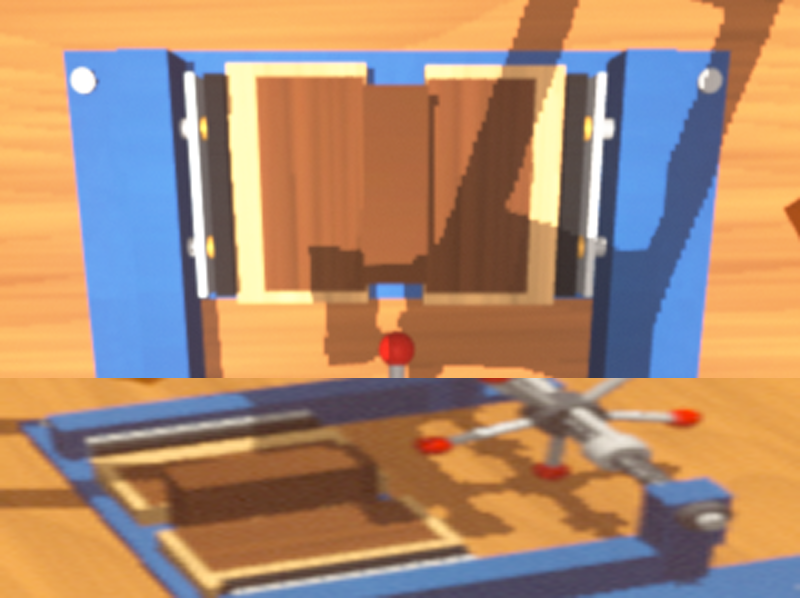

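Both joints look closed and the pads touch the boards (crop rows 63–303). The rise has just begun, so I'll take the next arm in small steps.

```bash
python3 - <<'E'
from h import *
t0=-.67
robot.move_ptp(tcp(t0,6,80),ORI)
robot.move_linear(tcp(t0,6),speed=180,f_stop=10)
F0=np.array(robot.current_contact_force()); np.save('F0.npy',F0)
print('touch',robot.move_linear(tcp(t0,-6),speed=25,f_stop=3),state(F0)[0],robot.current_t())
print(stroke(-.66,-.3,F0,.58,step=.05,speed=20))
E
```

```text
touch True -0.6719843338243157 31.8417
-0.61 -0.633 0.542 [ 8.9 -0.2 -1.2] 32.23
-0.56 -0.59 0.727 [10.5  1.3 -3. ] 32.54
STOP
(np.float64(-0.5571428571428572), True)
```

```bash
python3 - <<'E'
from h import *
F0=np.load('F0.npy')
def rd(n=6):
    L=[]
    for _ in range(n): robot.sleep(.03); L.append(state(F0))
    print(round(np.mean([l[0] for l in L]),3),round(np.mean([l[1] for l in L]),3),round(np.std([l[1] for l in L]),3),np.mean([l[2] for l in L],0).round(1),round(robot.current_t(),2))
rd(10)
robot.move_linear(tcp(-.53,-.3),speed=15);th,T,F=state(F0);print(th,T,F.round(1));rd(10)
E
```

```text
-0.59 0.69 0.035 [10.3  0.2 -2.4] 32.88
-0.5673306175583003 0.7701615708393477 [11.3  0.2 -2.7]
-0.567 0.77 0.024 [11.   0.2 -3. ] 33.48
```

```bash
cat >> h.py <<'E'
import pickle
from scipy.optimize import minimize_scalar
def bl(s):
    hs=cv2.cvtColor(s['img'],cv2.COLOR_BGR2HSV);hs[:215]=0;hs[300:]=0;hs[:,:310]=0;hs[:,400:]=0
    red=cv2.inRange(hs,(0,150,60),(6,255,255))|cv2.inRange(hs,(174,150,60),(180,255,255))
    n,l,st,c=cv2.connectedComponentsWithStats(red)
    return [(c[i].round(1),st[i,4]) for i in range(1,n) if st[i,4]>5]
def fit(B,s):
    b=lambda t:proj(s,HUB+EX*(-65*np.sin(t))+np.array([0,0,65*np.cos(t)]))
    g=np.arange(-3.14,3.14,.005);P=np.array([b(t) for t in g]);out=[]
    for c,a in B:
        D=np.linalg.norm(P-c,axis=1);i=D.argmin();out.append((c.tolist(),int(a),round(g[i],3),round((g[i]+.6283)%1.2566-.6283,3),round(D[i],1)))
    return out
E
python3 - <<'E'
from h import *
a=pickle.load(open('s5.pkl','rb'));b=shot('side','s6.png')
for s in(a,b):
    for o in fit(bl(s),s):print(o)
    print()
E
```

```text
([374.2, 232.4], 13, np.float64(-0.75), np.float64(0.507), np.float64(0.4))
([346.0, 238.0], 33, np.float64(0.58), np.float64(0.58), np.float64(0.9))
([379.2, 253.5], 13, np.float64(-1.98), np.float64(0.533), np.float64(1.1))
([335.4, 262.5], 24, np.float64(1.87), np.float64(0.613), np.float64(0.1))
([356.1, 271.6], 20, np.float64(3.085), np.float64(0.572), np.float64(1.4))

([372.6, 231.6], 28, np.float64(-0.655), np.float64(0.602), np.float64(0.4))
([343.8, 239.5], 36, np.float64(0.68), np.float64(-0.577), np.float64(0.6))
([379.9, 251.4], 15, np.float64(-1.885), np.float64(0.628), np.float64(0.8))
([336.3, 264.3], 19, np.float64(1.985), np.float64(-0.528), np.float64(0.0))
([358.4, 271.1], 21, np.float64(-3.1), np.float64(-0.587), np.float64(1.6))
```

The camera confirms the hub turned 0.10 rad, in step with the finger. The torque now holds steady at 0.77 N m, about 1.5 times free. The onset about 0.27 rad back gives about 1.45, which agrees. I'll stop, back off and check.

```bash
python3 - <<'E'
from h import *
robot.move_linear(tcp(-.56,6),speed=40)
robot.move_linear(tcp(-.56,6,80),speed=200)
robot.move_ptp([550,-77,290],ORI)
robot.sleep(.5)
w=shot('wrist','w7.png');pickle.dump(w,open('w7.pkl','wb'));s=shot('side');
for o in fit(bl(s),s):print(o)
print(robot.current_t(),robot.current_contact_force())
cv2.imwrite('pics/c7.png',np.vstack([cv2.resize(w['img'][60:230,140:500],(800,378),interpolation=2),cv2.resize(s['img'][240:315,260:400],(800,220),interpolation=2)]))
E
```

```text
([372.1, 231.9], 14, np.float64(-0.635), np.float64(0.622), np.float64(0.9))
([343.8, 239.5], 33, np.float64(0.68), np.float64(-0.577), np.float64(0.6))
([380.0, 251.8], 13, np.float64(-1.9), np.float64(0.613), np.float64(1.1))
([336.2, 263.9], 23, np.float64(1.965), np.float64(-0.548), np.float64(0.1))
([358.3, 271.2], 20, np.float64(-3.105), np.float64(-0.592), np.float64(1.6))
35.6667 [-0.12009621 -0.15674236 -0.25463447]
```

View pics/c7.png

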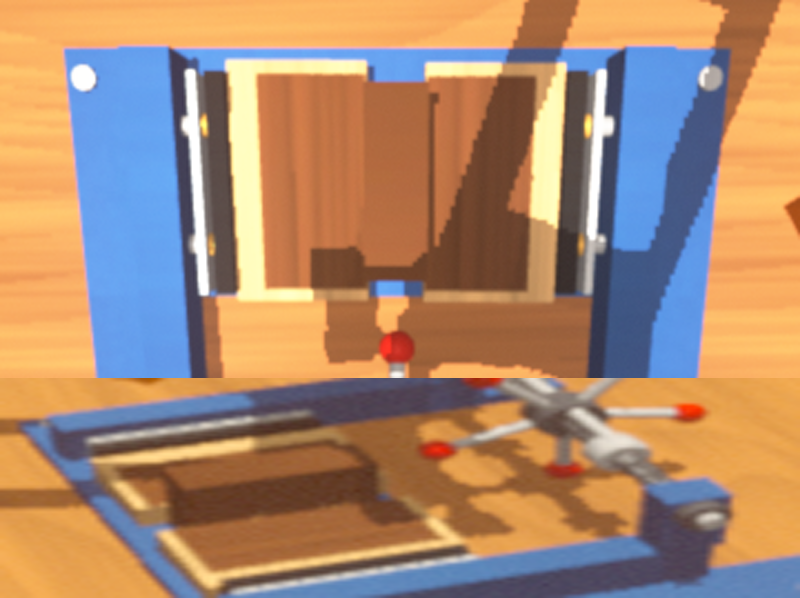

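```bash
python3 - <<'E'
from h import *
w=pickle.load(open('w7.pkl','rb'));k=800/360
C=np.array([543.5,-77.]);c_,s_=np.cos(-.02),np.sin(-.02);M=np.array([[c_,-s_],[s_,c_]])
q=lambda p:(M.T@(p[:2]-C)).round(1).tolist()
f=lambda P,z:print([q(onz(w,(140+x/k,60+y/k),z)) for x,y in P])
f(((364,82),(428,82),(428,281),(365,281)),77)
f(((226,60),(367,62),(368,300),(236,301)),34)
f(((426,63),(567,63),(554,301),(425,300)),34)
E
```

```text
[[-110.2, -14.0], [-110.2, 14.9], [-20.4, 15.9], [-20.4, -14.5]]
[[-125.8, -84.6], [-124.9, -14.0], [-5.4, -14.6], [-4.8, -85.9]]
[[-124.4, 15.6], [-124.4, 86.3], [-4.8, 85.9], [-5.4, 16.2]]
```

```bash
python3 -c "
from bench import robot
robot.hand_in();print(robot.current_t())"
```

```text
the job is handed in; nothing more can be done
the job is handed in; nothing more can be done
```

The walnut block is standing between the plaque halves with both joints closed, the clamp is tightened and let go, and the job is handed in. My last clock reading was about 36 s of the 72 s allowed.

- **Block:** my first placing was about 2 mm off centre along the boards, so I regripped it and shifted it. The last picture has it within about 0.5 mm of the boards' centre and square to them. The opening between the boards measures about 30 mm, the same as the block's width.
- **Clamping:** I turned the turnbuckle in three strokes on successive arms, about 2.6 rad in all.
- **Torque:** the last push held steady at about 0.77 N m, about 1.5 times the stated 0.5 N m free torque. Judged from where the torque began to rise, it is nearer 1.45.
- **After letting go:** the hub stayed where I left it, and the boards look flat and undisturbed.

**Least certain:** my own free-turning readings were lower, about 0.4 to 0.49 N m, and noisy. Against those, 0.77 N m would be about 1.6 to 1.9 times free. Near the end of the second stroke the fingertip was probably pushing on the arm rather than the ball, so I relied on the steady final reading instead.

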